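# Put the sharps bin into temporary closure

### The job

The sharps bin in its bracket on the treatment-room worktop still stands open. With a fingertip push the raised rib of its round white closure clockwise (seen from above) until the rib points at the two-bar mark on the lid, so that the drop-in opening is covered; do not push it on towards the lock catch, which would seal the bin for good. Only push: do not pinch the rib or lean hard on the bin, leave the bin seated in its bracket, leave the things around it alone, and take the hand away at the end.

Things in the scene. Friction and masses are not known exactly. Their poses are not given: they have to be found in the camera images.
- bin: yellow plastic sharps bin, a rounded square 153 mm wide at the lid and 138 mm at the foot, loose, 0.5 to 1 kg. Origin: centre of its underside, about 4 mm above the worktop; z up. Its lid's top is 152 mm above the origin, the highest part (the rib) 177 mm. Opening: a sector on the -x side, 20 to 56 mm from the centre, 84 degrees wide. Thin handle folded down round the +x side, 86 mm out.
- bracket: low white steel bracket, about 150 mm square (with screw tabs out to 96 mm on its +x and -x sides) with a 34 mm high edge, screwed to the worktop; the bin stands in it with 1 to 2 mm of play and so cannot slide or turn. Origin on the worktop under the bin's, same axes as the bin.
- bin_axis (a point): point on the upright axis of the closure, at the height of the wheel's upper face, 157 mm above the bin's origin (bin's axes). The closure is a flat white wheel of radius 63 mm on the lid, with a cut-out like the lid's opening, a flat 1.5 mm bead at the edge, a round hub (radius 17.5 mm, 8 mm high) and one rib.
- rib_end (a point): outer end of the rib, 59 mm from the axis, 10 mm above the wheel's upper face; own x axis outwards along the rib, z up. The rib is a straight upright bar from the centre out to this end, 9 mm thick; its top is 20 mm above the wheel's upper face.
- closure (a joint): angle of the closure (rad), growing clockwise seen from above. 0: open, rib along the bin's +x at a single bar mark (stop just below 0). 2.09: rib at the two-bar mark, opening covered. Beyond 2.36: final lock (stop at 2.62). The rib swings from the bin's +x through -y. Starts at 0 to 0.7. Stiff: about 0.10 N m, 2 to 3 N on the rib 45 mm from the axis; stays where it is left.
- mark_two_bars (a point): middle of the two-bar mark: two parallel black bars, each 18 mm long and 4 mm wide, 9 mm apart between centres, lying radially on the lid just outside the wheel; this point is 74.5 mm from the axis, at the lid's top face, 120 degrees clockwise from the single bar (11 x 4 mm)
- lock_catch (a point): foot of the lock catch, a small yellow block (16 mm wide, 9 mm high) on the lid outside the wheel, 73.5 mm from the axis, 152 degrees clockwise from the single bar. The rib must not be pushed towards it beyond the two-bar mark.
- bottle: bystander: brown glass bottle with a white cap, 58 mm across, 125 mm high, loose; origin at the centre of its underside
- tape: bystander: roll of grey fabric tape lying flat, 62 mm across, 25 mm high, loose; origin at the centre of its underside
- kidney_dish: bystander: steel kidney dish, about 184 mm long (its x) and 90 mm wide, 34 mm high, loose; origin near the centre of its underside
- carton: bystander: white carton with a blue band, 70 x 130 x 50 mm high, loose; origin at the centre of its underside

How it is judged:
By the outcome, as a careful person would: the job done as asked, in the order asked, and still so for the second after the job is handed in, with the robot touching nothing.
It also fails if it takes over 42 s, if anything falls off the work surface, if the arm or the gripper's body presses on something with over 40 N, if the wrist force passes 120 N, or if a joint passes its speed limit or range.

### The arm

A 6-joint arm with a two-finger parallel gripper is mounted at the origin on the work surface. World frame = base frame: x ahead of the robot, y to its left, z up, the work surface at z = 0. Lengths are in m, angles in rad, forces in N, time in s.
With the tool pointing down it reaches from about 0.375 to 0.975 m from the base axis. Payload 3.8 kg.
Tool frame: the origin (TCP) lies between the finger pads; the fingertips stand 22 mm ahead of it and the grasp point (between the pads) lies 3 mm ahead of it (env.finger_overhang is the distance from the TCP to the fingertips, in m); z points along the fingers, y is the direction in which the jaws open and shut (so a half turn about z gives the same grasp; the last joint's range is limited). The gripper opens to 85 mm and grips with 20 to 120 N. Pads are 22 mm wide; open, the fingers measure 114 mm over their backs; the gripper's body (76 mm by 85 mm) begins 54 mm behind the grasp point. The pads swing forward as they close: fully open they stand 13 mm farther back than shut.
Start: joints at [-0.037, 0.264, 1.604, -0, 1.274, -0.037], TCP at [0.675, -0, 0.253] pointing down, gripper open.
Joint ranges: [-2.63, 2.63], [-0.94, 2.18], [0.31, 2.57], [-1.31, 4.45], [0, 2.66], [-2.55, 2.55]. Speed limits (rad/s): [2.57, 2.57, 3.14, 3.14, 3.14, 3.14].

### API

Orientations are given as a unit quaternion [x, y, z, w].
In Python, from plant import readout, cams, env gives the robot as it stands. The module is installed in compiled form; this text tells all that it offers.
- The arm moves only by the shell command python3 -m jog 'ROWS' [FORCE]. ROWS is JSON, a list of rows, each a list of 7 numbers: the shift along the tool's x, y, z in mm, then the turn, a rotation vector about the tool's x, y, z in degrees, then the gripper command: -1 is fully open, 1 is shut, values between are in proportion. In form: [[tx, ty, tz, wx, wy, wz, jaw], ...]. A call has 1 to 5 rows; each row is the pose to reach, as a shift and turn from the pose commanded when the call began, along the tool's axes at that moment; what a row does not reach only later rows make up. A row lasts 1/12 s, in which the tool goes at most 41.7 mm and 7.16 degrees, less where a joint would pass 70% of its speed; a pose out of reach is approached as far as the arm can. A call with a gripper value outside its range is refused whole. The fingers move at their own pace and stop on an object; FORCE is the grip in N (left out, the last holds). Time passes only in rows, so rows that repeat a pose let the fingers close. It gives the time, the measured TCP pose, the force and the opening at its end, in the units of the state.
- readout.get_state(): the state, without advancing time (a new reading comes with each control period).
- cams.snapshot(name): name is "scene" or "side" or "wrist"; returns (picture, depth): 420x560x3 uint8, blue, green, red; 420x560 float32, m along the optical axis (not along the pixel's ray), 0 where there is no reading.
- cams.camera_info(name): a dict with "fov_y" (degrees; the focal length in pixels is half the picture's height over the tangent of half this angle, whatever the lens; pixels are square), "cx", "cy" (the principal point, pixels), "k1" (the pictures are not rectified: a ray, as slopes to the right and down, at radius r is drawn at 1 + k1 r^2 times it, then the intrinsics apply), "R" (3x3) and "t" (3): a world point X has camera coordinates R X + t; the wrist camera has in their place "hand_eye" (4x4, takes a point from camera to tool coordinates, whose origin is the TCP and whose axes are the flange's). Camera axes: x right, y down, z forward; pixel columns grow to the right and rows downward; lengths in m; the calibration is good to about 2 mm. A picture is of the moment at which its call begins: read the wrist's pose just before it. camera_info takes no time and is no camera call.
- env.job_done(): hands the job in, once; it reports no verdict.
The state is a dict: "t": time; "q": joint angles; "qd": joint speeds; "tau": joint torques, N m; "tcp_pos": TCP position; "tcp_rot": TCP orientation; "wrist_force": force on the tool from outside, world axes, zero at the start; "moment": the same for the moment, N m; "opening": finger opening in m.
Only numpy, scipy, OpenCV 4.12 (cv2) and the standard library are available. Lean on these libraries where they do the work, as an engineer would, in place of code of your own. Each camera call takes 0.05 s, during which the arm holds its last target. There are 200 camera calls.

## Working session

There is one attempt and no reset: what is moved stays moved. The work goes in short steps, Python scripts to look and compute and a shell command to move; the robot and the scene stay as the last step left them, time stands still between calls to the robot, and variables do not carry over. Pictures are saved under pics/ and viewed, on a budget of 10 in all, crops included, one or two more only if the job needs it, and the job is handed in when it is done.

```bash
mkdir -p pics
python3 - <<'E'
from plant import readout,cams,env
import cv2,numpy as np
s=readout.get_state();print(s['t'],s['tcp_pos'],s['tcp_rot'],s['opening'],env.finger_overhang)
for n in("scene","side","wrist"):
    p,d=cams.snapshot(n);cv2.imwrite(f'pics/{n}0.png',p);np.save(f'pics/{n}0.npy',d);print(n,cams.camera_info(n))
a=[cv2.imread(f'pics/{n}0.png') for n in("scene","side")]
E
```

```text
0.0 [6.74311496e-01 3.54260362e-05 2.51926748e-01] [ 0.70712291  0.70708974 -0.00076157 -0.00084723] 0.08539304655582271 0.022
scene {'fov_y': 52.03748039939324, 'cx': 275.6016021606482, 'cy': 203.26030357814543, 'k1': -0.042923505010826916, 'R': array([[-0.83536044,  0.54968092, -0.00488025],
       [ 0.32674474,  0.4893816 , -0.80854407],
       [-0.44205295, -0.67702033, -0.58841538]]), 't': array([ 0.48937472, -0.11681155,  1.32920389])}
side {'fov_y': 55.55891703170089, 'cx': 275.1134191678975, 'cy': 209.97020789276732, 'k1': -0.08458080052400703, 'R': array([[ 0.71170674, -0.70240868,  0.00977559],
       [-0.35887965, -0.37552271, -0.85451044],
       [ 0.6038865 ,  0.60465258, -0.51934222]]), 't': array([-0.37901079,  0.3383882 ,  0.48216701])}
wrist {'fov_y': 60.171013747693756, 'cx': 283.46288476978134, 'cy': 201.74788914941735, 'k1': -0.05697971304934319, 'hand_eye': array([[ 4.06590768e-05, -9.64504460e-01, -2.64066552e-01,
         6.67837991e-02],
       [ 9.99999414e-01,  3.24959730e-04, -1.03294436e-03,
         4.47493027e-04],
       [ 1.08209044e-03, -2.64066356e-01,  9.64503908e-01,
        -1.21316802e-01],
       [ 0.00000000e+00,  0.00000000e+00,  0.00000000e+00,
         1.00000000e+00]])}
```

View pics/scene0.png

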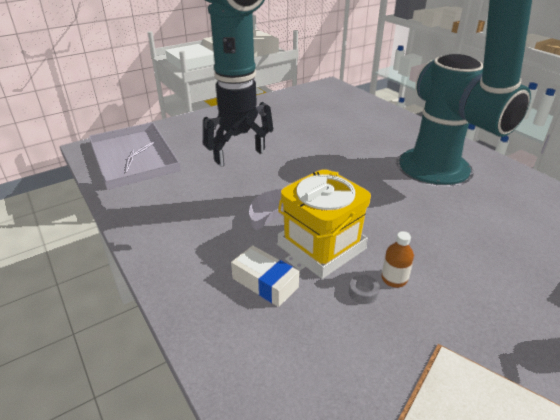

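View pics/wrist0.png

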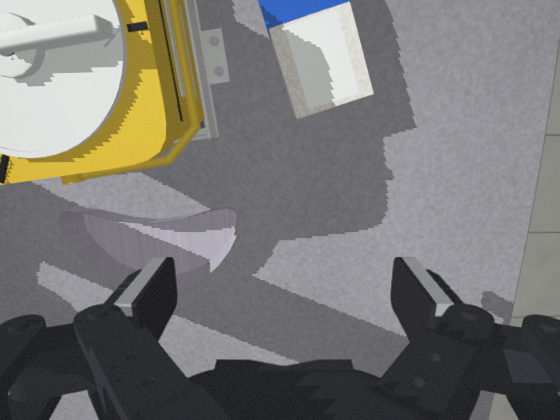

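The scene view shows the bin at about (325,215), with its white wheel at (326,192). The carton is at (265,275), the dish at (265,205), and the bottle and tape are on the far side. The wrist view shows the rib pointing near the single bar at (137,27), and the wheel is partly out of frame.

```bash
cat > h.py <<'E'
from plant import readout,cams,env
import cv2,numpy as np
from scipy.spatial.transform import Rotation as Ro
def cam(n,s=None):
    c=cams.camera_info(n)
    if n=="wrist":
        s=s or readout.get_state(); T=np.eye(4);T[:3,:3]=Ro.from_quat(s['tcp_rot']).as_matrix();T[:3,3]=s['tcp_pos']
        M=T@c['hand_eye'];R=M[:3,:3];o=M[:3,3]
    else: R=c['R'].T;o=-R@c['t']
    f=210/np.tan(np.radians(c['fov_y']/2));K=np.array([[f,0,c['cx']],[0,f,c['cy']],[0,0,1]])
    return K,np.array([c['k1'],0,0,0.]),R,o
def rays(C,uv):
    K,k,R,o=C;u=cv2.undistortPoints(np.array(uv,float).reshape(-1,1,2),K,k).reshape(-1,2)
    return np.c_[u,np.ones(len(u))]@R.T
def plane(C,uv,z):
    d=rays(C,uv);return C[3]+d*((z-C[3][2])/d[:,2])[:,None]
def cloud(C,d):
    v,u=np.mgrid[:420,:560];r=rays(C,np.c_[u.ravel(),v.ravel()]);P=C[3]+r*d.reshape(-1,1);P[d.ravel()==0]=np.nan;return P.reshape(420,560,3)
E
python3 - <<'E'
from h import *
for n in("scene","side","wrist"):
    p=cv2.imread(f'pics/{n}0.png');C=cam(n);P=cloud(C,np.load(f'pics/{n}0.npy'))
    h=cv2.cvtColor(p,cv2.COLOR_BGR2HSV)
    m=(h[...,1]<60)&(h[...,2]>110)&(P[...,2]>.15)&(P[...,2]<.2)&(P[...,0]>.3)&(P[...,0]<1)&(abs(P[...,1])<.5)
    q=P[m];print(n,m.sum())
    if m.sum(): print(np.percentile(q,[2,50,98],axis=0).round(4),q.mean(0))
    y=(h[...,1]>150)&(abs(h[...,0].astype(int)-25)<8)&(P[...,2]>.14)&(P[...,2]<.19)
    if y.sum(): print('yel',y.sum(),np.percentile(P[y],[2,50,98],axis=0).round(4))
print(plane(cam("wrist"),[[137,27],[3,168],[100,27],[15,62]],.157))
E
```

```text
scene 1395
[[0.4646 0.0446 0.159 ]
 [0.5337 0.1113 0.1619]
 [0.5817 0.1613 0.1814]] [0.53127336 0.10729834 0.16394614]
yel 1634 [[0.4459 0.0263 0.141 ]
 [0.5609 0.1473 0.1557]
 [0.6026 0.1831 0.1588]]
side 1556
[[0.4619 0.0378 0.1556]
 [0.5242 0.0944 0.1607]
 [0.5795 0.1571 0.1804]] [0.52479385 0.09350825 0.16268036]
yel 1641 [[0.4412 0.0174 0.1406]
 [0.473  0.0458 0.1544]
 [0.593  0.1665 0.1629]]
wrist 17670
[[0.5092 0.041  0.1603]
 [0.5469 0.0854 0.1624]
 [0.584  0.1219 0.1825]] [0.54763986 0.08378688 0.16534773]
yel 10390 [[0.5052 0.0216 0.1423]
 [0.5866 0.0545 0.1569]
 [0.6044 0.1207 0.1583]]
[[0.59255267 0.10882566 0.157     ]
 [0.49828157 0.02935644 0.157     ]
 [0.57127084 0.10937921 0.157     ]
 [0.51760498 0.09206573 0.157     ]]
```

View pics/side0.png

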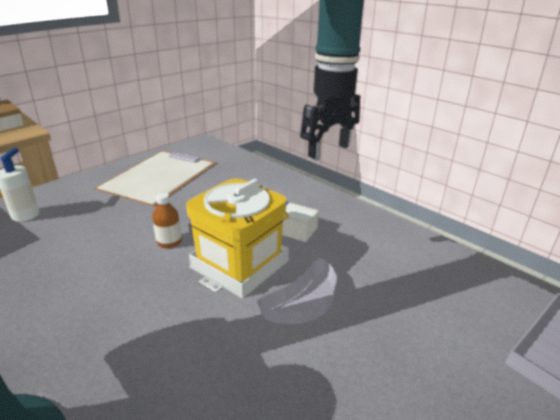

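The side view agrees: the bin is upright, the wheel top is at (237,200), and nothing stands on it. All three cameras put the wheel centre near (0.522, 0.098). I'll move up and across for a close look and shut the jaws on the way.

```bash
python3 -m jog '[[10,-38,-20,0,0,0,1],[20,-76,-40,0,0,0,1],[30,-114,-55,0,0,0,1],[40,-150,-60,0,0,0,1],[40,-150,-60,0,0,0,1]]' 30; python3 -m jog '[[0,0,0,0,0,0,1],[0,0,0,0,0,0,1]]'
python3 - <<'E'
from h import *
import json
s=readout.get_state();json.dump({k:np.array(s[k]).tolist() for k in('tcp_pos','tcp_rot')},open('s1.json','w'))
p,d=cams.snapshot("wrist");cv2.imwrite('pics/w1.png',p);np.save('pics/w1.npy',d);print(s['t'],s['q'],s['opening'],s['wrist_force'])
E
```

```text
t: 0.57
tcp_pos: [0.5197, 0.0414, 0.3147]
tcp_rot: [0.707, 0.708, -0.0, -0.001]
wrist_force: [-0.1, -0.6, -0.4]
opening: 0.0255
t: 0.73
tcp_pos: [0.5252, 0.04, 0.3134]
tcp_rot: [0.707, 0.707, 0.0, 0.001]
wrist_force: [-0.3, -0.1, -0.1]
opening: 0.0009
0.7333 [ 2.88883736e-02 -5.21860854e-02  1.84122948e+00 -2.58616056e-04
  1.35128574e+00  2.85479122e-02] 0.0008887508425442404 [-0.25055561 -0.07421547 -0.0682982 ]
```

View pics/w1.png

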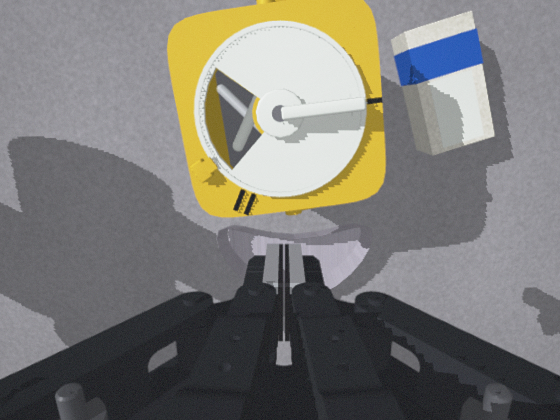

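The wheel is fully in view, centred near (280,108). The rib runs to (366,103) and the single bar is at (374,100). The two bars are at (245,201) and the catch at (203,170). The shut fingertips are at (285,245).

Run:
```python
from h import *
import json
s=json.load(open('s1.json'));C=cam("wrist",s)
p=cv2.imread('pics/w1.png');P=cloud(C,np.load('pics/w1.npy'));h=cv2.cvtColor(p,cv2.COLOR_BGR2HSV)
m=((h[...,1]<70)&(h[...,2]>100)&(P[...,2]>.15)&(P[...,2]<.2)).astype(np.uint8)
c=max(cv2.findContours(m,0,1)[0],key=cv2.contourArea);hull=cv2.convexHull(c)[:,0]
w=plane(C,hull,.161);A=np.c_[2*w[:,:2],np.ones(len(w))];x=np.linalg.lstsq(A,(w[:,:2]**2).sum(1),rcond=None)[0]
ctr=x[:2];print('ctr',ctr,'r',np.sqrt(x[2]+ctr@ctr),'z wheel',np.nanmedian(P[...,2][m>0]))
for n,z,uv in(('single',.156,[374,100]),('two',.156,[245,201]),('catch',.156,[203,172]),('ribend top',.181,[366,102])):
    q=plane(C,[uv],z)[0][:2]-ctr;print(n,np.hypot(*q),np.degrees(np.arctan2(q[1],q[0])))
# dark bars
g=(h[...,2]<50).astype(np.uint8);g[:80]=0;g[215:]=0;g[:,:225]=0
n,l,st,ce=cv2.connectedComponentsWithStats(g)
for i in range(1,n):
    if st[i,4]>15:
        q=plane(C,[ce[i]],.156)[0][:2]-ctr;print(ce[i],st[i,4],np.hypot(*q),np.degrees(np.arctan2(q[1],q[0])))
r=(P[...,2]>.174)&(P[...,2]<.19)&(m>0);q=P[r][:,:2];print('rib',r.sum(),np.median(P[r][:,2]))
e=q-q.mean(0);v=np.linalg.svd(e,full_matrices=0)[2][0];print(np.degrees(np.arctan2(v[1],v[0])),(q.mean(0)-ctr),(e@v).min(),(e@v).max())
f=(P[...,2]>.25)&(P[...,2]<.32)&(P[...,1]>.02);print('tips z',np.nanmin(P[...,2][230:270,260:310]),P[250,285])
```

```text
ctr [0.52295454 0.09959856] r 0.06354386703711999 z wheel 0.162003748741523
single 0.0707985544324302 7.771753512512174
two 0.07406881423184167 -112.2419711707535
catch 0.07529066352279505 -143.23794026172254
ribend top 0.059232166204235624 7.760746933712898
[373.84615385 100.33333333] 39 0.07066556804394665 7.588023523745239
[238.87719298 199.77192982] 57 0.07512909436865933 -115.9656614046412
[249.50847458 203.96610169] 59 0.07511918609223582 -109.03312531758745
rib 1132 0.18161604188894828
-172.957825267673 [0.02977041 0.00370505] -0.028575033704837837 0.02904111403691704
tips z -0.0011114491669766413 [0.52615054 0.05136142 0.30355568]
```

The sizes check out: wheel radius 63.5 mm, rib end 59 mm, mark 74.5 mm, rib top 0.181 m. The bin's yaw is about 7.5°, the closure is near 0, and the target rib azimuth is about −112.4°. I'll hover on the counter-clockwise side of the rib, 43 mm out.

```bash
python3 -m jog '[[28,13,0,0,0,-3,1],[57,25,20,0,0,-7,1],[86,38,50,0,0,-7,1],[86,38,85,0,0,-7,1],[86,38,85,0,0,-7,1]]'; python3 -m jog '[[0,0,0,0,0,0,1],[0,0,0,0,0,0,1]]'
python3 - <<'E'
from h import *
s=readout.get_state();c=np.array([.523,.0995]);a=np.radians(7.4);q=np.array(s['tcp_pos'])[:2]-c
print(s['tcp_pos'],Ro.from_quat(s['tcp_rot']).as_matrix()[:,1],'rad/perp',q@[np.cos(a),np.sin(a)],q@[-np.sin(a),np.cos(a)],s['q'])
E
```

```text
t: 1.2
tcp_pos: [0.5598, 0.1263, 0.219]
tcp_rot: [0.662, 0.749, -0.006, -0.005]
wrist_force: [-1.7, -0.8, -1.6]
opening: 0.0001
t: 1.37
tcp_pos: [0.564, 0.1255, 0.2287]
tcp_rot: [0.663, 0.749, -0.0, 0.0]
wrist_force: [0.6, -0.9, 0.5]
opening: -0.0
[0.56399827 0.12545824 0.22874003] [ 9.92628242e-01  1.21198703e-01 -2.16435678e-04] rad/perp 0.0440001108676763 0.020461644950438746 [ 1.75952808e-01  9.83548565e-02  1.84402264e+00 -3.44726625e-04
  1.19944945e+00  5.45804988e-02]
```

```bash
python3 -m jog '[[0,0,12,0,0,0,1],[0,0,24,0,0,0,1],[0,0,32,0,0,0,1],[0,0,36,0,0,0,1],[0,0,37,0,0,0,1]]'; python3 -m jog '[[0,0,0,0,0,0,1],[0,0,0,0,0,0,1]]'
python3 - <<'E'
from h import *
s=readout.get_state();print(s['tcp_pos'])
p,d=cams.snapshot("wrist");cv2.imwrite('pics/w2.png',p)
E
```

```text
t: 1.78
tcp_pos: [0.5621, 0.1255, 0.19]
tcp_rot: [0.663, 0.749, -0.001, -0.001]
wrist_force: [0.5, 0.7, 0.2]
opening: 0.0002
t: 1.95
tcp_pos: [0.5632, 0.126, 0.1916]
tcp_rot: [0.663, 0.749, 0.0, 0.0]
wrist_force: [-0.1, -0.2, -1.0]
opening: -0.0001
[0.5631774  0.12597344 0.19161633]
```

View pics/w2.png

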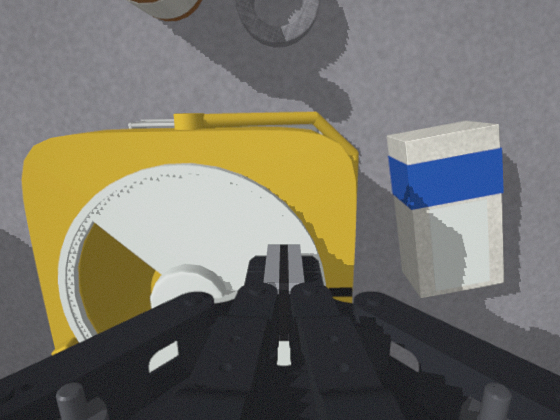

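The tip is down on the counter-clockwise side of the rib, clear of the hub and rib, with the wheel centred at (190,290). I'll close the gap, then push along an arc in 15° calls, with the tool turning about the closure axis.

```bash
python3 -m jog '[[-2,0,0,0,0,0,1],[-4,0,0,0,0,0,1],[-5,0,0,0,0,0,1],[-5,0,0,0,0,0,1]]'; python3 -m jog '[[-2.3,0.8,0,0,0,3,1],[-4.6,1.4,0,0,0,6,1],[-7,2,0,0,0,9,1],[-9.4,2.4,0,0,0,12,1],[-11.8,2.7,0,0,0,15,1]]'
python3 - <<'E'
from h import *
s=readout.get_state();q=np.array(s['tcp_pos'])-[.523,.0995,0];M=Ro.from_quat(s['tcp_rot']).as_matrix();print(q@M[:,0],q@M[:,1],s['tcp_pos'],np.degrees(np.arctan2(M[1,1],M[0,1])),s['wrist_force'])
E
```

```text
t: 2.33
tcp_pos: [0.5638, 0.1208, 0.1915]
tcp_rot: [0.663, 0.749, 0.0, 0.0]
wrist_force: [-0.4, -0.4, -1.0]
opening: 0.0002
t: 2.75
tcp_pos: [0.5678, 0.1103, 0.1914]
tcp_rot: [0.756, 0.655, 0.001, -0.001]
wrist_force: [0.4, 2.9, 0.1]
opening: -0.0
0.0173477096704432 0.042786395125863005 [0.56778782 0.11031829 0.19144472] -8.155947256840784 [0.44174658 2.94024364 0.14386952]
```

Contact force is 2.9 N, as expected. I'll carry on.

```bash
for i in 1; do python3 -m jog '[[-2.3,0.8,0,0,0,3,1],[-4.6,1.4,0,0,0,6,1],[-7,2,0,0,0,9,1],[-9.4,2.4,0,0,0,12,1],[-11.8,2.7,0,0,0,15,1]]'; done; python3 -m jog '[[-2.3,0.8,0,0,0,3,1],[-4.6,1.4,0,0,0,6,1],[-7,2,0,0,0,9,1],[-9.4,2.4,0,0,0,12,1],[-11.8,2.7,0,0,0,15,1]]';  python3 -m jog '[[-2.3,0.8,0,0,0,3,1],[-4.6,1.4,0,0,0,6,1],[-7,2,0,0,0,9,1],[-9.4,2.4,0,0,0,12,1],[-11.8,2.7,0,0,0,15,1]]'
cat > st.py <<'E'
from h import *
s=readout.get_state();q=np.array(s['tcp_pos'])-[.523,.0995,0];M=Ro.from_quat(s['tcp_rot']).as_matrix();print('toolxy',q@M[:,0],q@M[:,1],'yaw',np.degrees(np.arctan2(M[1,1],M[0,1])),s['wrist_force'],s['q'][5])
E
python3 st.py
```

```text
t: 3.17
tcp_pos: [0.569, 0.0983, 0.1915]
tcp_rot: [0.835, 0.551, 0.001, -0.0]
wrist_force: [0.3, 2.2, 0.6]
opening: 0.0001
t: 3.58
tcp_pos: [0.567, 0.0863, 0.1915]
tcp_rot: [0.899, 0.437, 0.001, -0.0]
wrist_force: [0.3, 2.6, -0.2]
opening: -0.0002
t: 4.0
tcp_pos: [0.5624, 0.075, 0.1916]
tcp_rot: [0.949, 0.316, 0.001, 0.0]
wrist_force: [2.2, 0.7, 0.2]
opening: 0.0001
toolxy 0.017266482661309174 0.043432552970601966 yaw -53.14940402735096 [2.17055285 0.68310057 0.20244594] 1.0157145808737877
```

```bash
python3 -m jog '[[-2.3,0.8,0,0,0,3,1],[-4.6,1.4,0,0,0,6,1],[-7,2,0,0,0,9,1],[-9.4,2.4,0,0,0,12,1],[-11.8,2.7,0,0,0,15,1]]';  python3 -m jog '[[-2.3,0.8,0,0,0,3,1],[-4.6,1.4,0,0,0,6,1],[-7,2,0,0,0,9,1],[-9.4,2.4,0,0,0,12,1],[-11.8,2.7,0,0,0,15,1]]'; python3 -m jog '[[-2.3,0.8,0,0,0,3,1],[-4.6,1.4,0,0,0,6,1],[-7,2,0,0,0,9,1],[-9.4,2.4,0,0,0,12,1],[-11.8,2.7,0,0,0,15,1]]'; python3 -m jog '[[0,0,0,0,0,0,1],[0,0,0,0,0,0,1]]'
python3 st.py
cat > rib.py <<'E'
# rib angle from depth + rays in the outside cameras: top face of the rib
from h import *
import sys
for n in("scene","side"):
    p,d=cams.snapshot(n);cv2.imwrite(f'pics/{n}_{sys.argv[1]}.png',p);C=cam(n);P=cloud(C,d);h=cv2.cvtColor(p,cv2.COLOR_BGR2HSV)
    q=P[...,:2]-[.523,.0995];m=(P[...,2]>.174)&(P[...,2]<.186)&(np.hypot(q[...,0],q[...,1])<.064)&(h[...,2]>110)&(h[...,1]<70)
    e=q[m];a=np.degrees(np.arctan2(*e[np.hypot(*e.T)>.03].mean(0)[::-1])) if m.sum()>5 else None
    if m.sum()>5:
        v=np.linalg.svd(e-e.mean(0),full_matrices=0)[2][0];print(n,m.sum(),'az',a,'axis',np.degrees(np.arctan2(v[1],v[0])),e.mean(0))
    x=p[150:270,180:380] if n=="side" else p[150:270,230:430]
    cv2.imwrite(f'pics/c_{n}_{sys.argv[1]}.png',cv2.resize(x,None,fx=4,fy=4,interpolation=2))
E
python3 rib.py a
```

```text
t: 4.42
tcp_pos: [0.5547, 0.0654, 0.1917]
tcp_rot: [0.982, 0.19, 0.001, 0.0]
wrist_force: [3.4, 0.4, -1.1]
opening: 0.0002
t: 4.83
tcp_pos: [0.5448, 0.0582, 0.1917]
tcp_rot: [0.998, 0.06, 0.001, 0.0]
wrist_force: [2.5, -0.7, -1.4]
opening: 0.0001
t: 5.25
tcp_pos: [0.5333, 0.0539, 0.1917]
tcp_rot: [0.997, -0.071, 0.001, 0.0]
wrist_force: [1.7, -1.9, -1.5]
opening: 0.0
t: 5.42
tcp_pos: [0.5329, 0.054, 0.1916]
tcp_rot: [0.998, -0.069, 0.001, 0.0]
wrist_force: [1.0, -1.0, -0.2]
opening: 0.0001
toolxy 0.016277717372112352 0.0437401541391645 yaw -97.92029130144007 [ 0.9966139  -0.98338356 -0.17225439] 1.764292106256575
scene 79 az -82.50323311925945 axis 102.57508227451777 [ 0.00063858 -0.01909943]
side 140 az -95.68881677444223 axis -90.23715099883742 [-0.00449638 -0.03763487]
```

Wrist pose and contact say the rib is near −98°. I'll push 9° more, then lift off and look from above before the last bit.

```bash
python3 -m jog '[[-2.3,0.8,0,0,0,3,1],[-4.6,1.4,0,0,0,6,1],[-7,2,0,0,0,9,1],[-7,2,0,0,0,9,1]]'; python3 st.py
python3 -m jog '[[4,0,0,0,0,0,1],[6,0,-5,0,0,0,1],[6,0,-35,0,0,0,1],[-10,-10,-70,0,0,0,1],[-40,-25,-100,0,0,0,1]]'; python3 -m jog '[[-36,-19,-20,0,0,0,1],[-36,-19,-20,0,0,0,1],[-36,-19,-20,0,0,0,1],[-36,-19,-20,0,0,0,1]]'
cat > look.py <<'E'
from h import *
import sys
s=readout.get_state();C=cam("wrist",s);p,d=cams.snapshot("wrist");cv2.imwrite(f'pics/{sys.argv[1]}.png',p);P=cloud(C,d);h=cv2.cvtColor(p,cv2.COLOR_BGR2HSV)
m=((h[...,1]<70)&(h[...,2]>100)&(P[...,2]>.15)&(P[...,2]<.2)).astype(np.uint8)
c=max(cv2.findContours(m,0,1)[0],key=cv2.contourArea);w=plane(C,cv2.convexHull(c)[:,0],.161)
x=np.linalg.lstsq(np.c_[2*w[:,:2],np.ones(len(w))],(w[:,:2]**2).sum(1),rcond=None)[0];ctr=x[:2];print('t',s['t'],'ctr',ctr,'r',np.sqrt(x[2]+ctr@ctr),'tcp',s['tcp_pos'])
r=(P[...,2]>.174)&(P[...,2]<.19)&(m>0);q=P[r][:,:2]-ctr;e=q-q.mean(0);v=np.linalg.svd(e,full_matrices=0)[2][0];v*=np.sign(v@q.mean(0))
f=q[np.hypot(*q.T)>.03].mean(0)
print('rib',r.sum(),'axis',np.degrees(np.arctan2(v[1],v[0])),'az',np.degrees(np.arctan2(f[1],f[0])),np.hypot(*q.T).max())
g=(h[...,2]<50)&(P[...,2]>.13)&(P[...,2]<.175);n,l,st,ce=cv2.connectedComponentsWithStats(g.astype(np.uint8))
for i in range(1,n):
    if st[i,4]>15:
        b=plane(C,[ce[i]],.156)[0][:2]-ctr;print('dark',ce[i].round(),st[i,4],np.hypot(*b).round(4),np.degrees(np.arctan2(b[1],b[0])).round(1))
E
python3 look.py w3
```

```text
t: 5.85
tcp_pos: [0.5252, 0.0533, 0.1915]
tcp_rot: [0.989, -0.148, 0.0, 0.0]
wrist_force: [1.5, -1.9, 0.1]
opening: 0.0001
toolxy 0.01576871840815815 0.0435545538601845 yaw -107.02679551548788 [ 1.52474303 -1.864608    0.12577088] 1.9221445498547765
t: 6.27
tcp_pos: [0.4974, 0.0868, 0.2909]
tcp_rot: [0.989, -0.149, 0.0, -0.0]
wrist_force: [0.9, 0.8, 1.0]
opening: 0.0003
t: 6.6
tcp_pos: [0.4672, 0.1161, 0.309]
tcp_rot: [0.989, -0.147, 0.0, 0.0]
wrist_force: [-0.5, -1.2, -0.9]
opening: 0.0003
t 6.6 ctr [0.52282698 0.09872192] r 0.0635146027201272 tcp [0.46719496 0.11611712 0.30895188]
rib 1152 axis -107.09247055609997 az -106.90746813439819 0.05876716327168065
dark [244.  21.] 50 0.0707 6.6
dark [385. 121.] 71 0.0755 -109.9
dark [383. 133.] 68 0.0753 -116.8
```

View pics/w3.png

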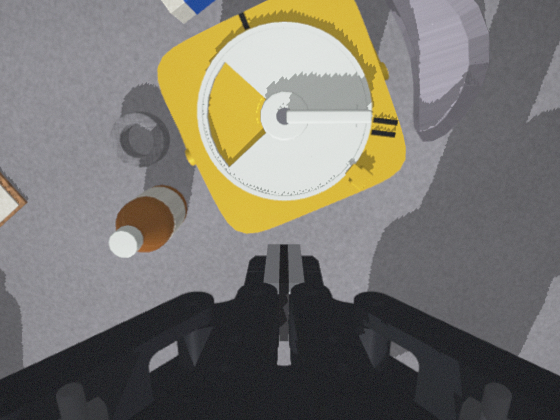

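The picture shows the opening covered and the rib pointing just short of the two bars at (384,127). The rib is at −107.0° and the mark middle at −113.4°, so 6.4° remain. I'll return behind the rib and push that much.

```bash
python3 -m jog '[[30,15,0,0,0,0,1],[60,30,0,0,0,0,1],[84,44,20,0,0,0,1],[84,44,60,0,0,0,1],[84,44,90,0,0,0,1]]'; python3 -m jog '[[0,0,12,0,0,0,1],[0,0,22,0,0,0,1],[0,0,28,0,0,0,1],[0,0,30,0,0,0,1],[0,0,30,0,0,0,1]]'; python3 -m jog '[[0,0,0,0,0,0,1],[0,0,0,0,0,0,1]]'; python3 st.py
```

```text
t: 7.07
tcp_pos: [0.5355, 0.0468, 0.2158]
tcp_rot: [0.989, -0.15, -0.001, 0.0]
wrist_force: [0.8, 0.4, -1.8]
opening: -0.0003
t: 7.48
tcp_pos: [0.5353, 0.0495, 0.1899]
tcp_rot: [0.989, -0.148, 0.001, -0.0]
wrist_force: [0.4, -0.1, 0.4]
opening: -0.0001
t: 7.65
tcp_pos: [0.5357, 0.0496, 0.1909]
tcp_rot: [0.989, -0.148, 0.002, -0.0]
wrist_force: [-0.1, -0.2, 0.3]
opening: 0.0
toolxy 0.027336201684611525 0.043793336100973905 yaw -106.97425268676483 [-0.14717306 -0.23880497  0.27980961] 1.9131191431652095
```

```bash
python3 -m jog '[[-4,0,0,0,0,0,1],[-8,0,0,0,0,0,1],[-10,0,0,0,0,0,1],[-10,0,0,0,0,0,1],[-10,0,0,0,0,0,1]]'; python3 st.py
```

```text
t: 8.07
tcp_pos: [0.5249, 0.0524, 0.1893]
tcp_rot: [0.989, -0.148, 0.0, -0.0]
wrist_force: [-0.5, 0.1, -0.5]
opening: 0.0001
toolxy 0.015579371560292475 0.04446862898976232 yaw -106.98339692357591 [-0.46751451  0.08215152 -0.46324851] 1.9195158088331927
```

```bash
python3 -m jog '[[-1.6,0.5,0,0,0,2,1],[-3.2,1,0,0,0,4,1],[-4.9,1.5,0,0,0,6.3,1],[-4.9,1.5,0,0,0,6.3,1]]'; python3 st.py
python3 -m jog '[[4,0,0,0,0,0,1],[6,0,-5,0,0,0,1],[6,0,-35,0,0,0,1],[-10,-10,-70,0,0,0,1],[-40,-25,-100,0,0,0,1]]'; python3 -m jog '[[-36,-19,-20,0,0,0,1],[-36,-19,-20,0,0,0,1],[-36,-19,-20,0,0,0,1],[-36,-19,-20,0,0,0,1]]'; python3 look.py w4
```

```text
t: 8.4
tcp_pos: [0.5204, 0.0522, 0.1893]
tcp_rot: [0.979, -0.202, 0.001, -0.0]
wrist_force: [1.8, -0.0, 0.0]
opening: 0.0003
toolxy 0.016557613457551006 0.04434785069935664 yaw -113.35558968928092 [ 1.7797754  -0.01231226  0.03470626] 2.0309460283751344
t: 8.82
tcp_pos: [0.4961, 0.0881, 0.2888]
tcp_rot: [0.979, -0.203, 0.001, 0.0]
wrist_force: [1.6, 1.7, -0.6]
opening: 0.0001
t: 9.15
tcp_pos: [0.4692, 0.1207, 0.3067]
tcp_rot: [0.98, -0.201, 0.0, 0.0]
wrist_force: [-0.3, -0.7, 0.1]
opening: 0.0001
t 9.15 ctr [0.52278054 0.09867298] r 0.06352785031006135 tcp [0.46919099 0.12073677 0.30673223]
rib 1159 axis -112.51106263073724 az -112.39464658795929 0.05845744682901114
dark [231.  26.] 51 0.0709 6.7
dark [385. 110.] 69 0.0755 -109.9
dark [384. 122.] 80 0.0755 -116.7
```

View pics/w4.png

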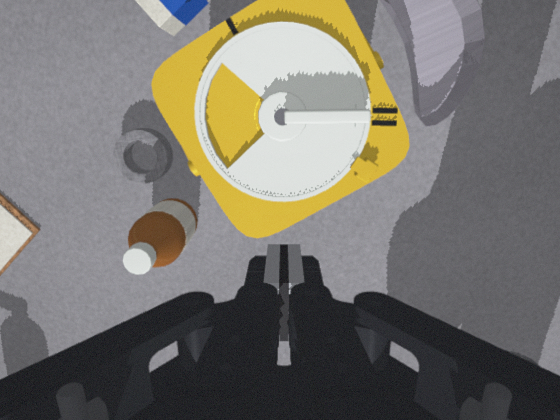

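The rib now sits between the two bars at (384,116) and is within about 1° of their middle. The opening is covered, the catch is well beyond, and the hand is about 100 mm clear. I'll let it settle and hand in.

```bash
python3 -m jog '[[0,0,-20,0,0,0,1],[0,0,-30,0,0,0,1],[0,0,-30,0,0,0,1],[0,0,-30,0,0,0,1]]'; python3 -c "
from plant import env;env.job_done()"
```

```text
t: 9.53
tcp_pos: [0.4699, 0.1202, 0.3367]
tcp_rot: [0.979, -0.202, 0.0, 0.0]
wrist_force: [-0.3, -0.1, -0.2]
opening: 0.0002
the job is handed in; nothing more can be done
```

I pushed the rib clockwise with the shut fingertips, from near the single bar round to the two-bar mark, and handed the job in at about 9.5 s. I stopped once partway to look from above, then made a final push of about 6°.

- **Rib:** it measured −112.4° in the last picture, against −113.3° for the middle of the two-bar mark. It is about 1° short, on the safe side of the lock catch, and the opening is covered.
- **Force:** contact read about 2 to 4 N at the wrist while pushing.
- **Bin:** it did not move. The wheel centre repeated within 1 mm and the marks within about 1°.
- **Bystanders:** I saw no sign that the hand touched any of them, but I did not measure their positions.
- **Hand:** it ended more than 100 mm above the bin, touching nothing.
- **Disagreement:** partway through, the two outside cameras gave different rib angles because the finger hid part of the rib. I used the wrist camera for the final alignment instead.

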